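Hold the coating-thickness gauge on the marked spot

ROBOT

A 6-joint arm with a two-finger parallel gripper is mounted at the origin on the work surface. World frame = base frame: x ahead of the robot, y to its left, z up, the work surface at z = 0. Lengths are in m, angles in rad, forces in N, time in s.
With the tool pointing down it reaches from about 0.275 to 0.875 m from the base axis. Payload 12.5 kg.
Tool frame: the origin (TCP) lies midway between the tips of the shut fingers; the grasp point (between the pads) lies 19 mm behind it (grip_point_offset is the distance from the TCP to the grasp point, in m); z points along the fingers, y is the line along which they close (so a half turn about z gives the same grasp; the last joint's range is limited). The gripper opens to 85 mm and grips with 20 to 120 N. Pads are 22 mm wide; open, the fingers measure 114 mm over their backs; the gripper's body (76 mm by 85 mm) begins 54 mm behind the grasp point. The pads swing forward as they close: fully open they stand 13 mm farther back than shut.
Start: joints at [-1.223, 0.351, 1.652, -0, 1.139, -0.085], TCP at [0.231, -0.499, 0.231] pointing down, gripper open.
Joint ranges: [-2.75, 2.75], [-0.79, 2.1], [0.01, 2.65], [-1.57, 4.71], [0.07, 3.14], [-2.87, 2.87]. Speed limits (rad/s): [2.22, 2.22, 2.79, 3.14, 3.14, 3.14].

INTERFACE

Orientations are given as a 3x3 rotation matrix whose columns are the frame's x, y, z axes.
In Python, from cell import sense, capture, close_job, grip_point_offset gives the robot as it stands.
- The arm moves only by the shell command python3 -m inch 'ROWS'. ROWS is JSON, a list of rows, each a list of 3 entries, a list of its own where there are three numbers: the shift along the tool's x, y, z in units of 25 mm (1.0 is 25 mm), then the turn, a rotation vector about the tool's x, y, z in rad, then the closure, from 0 (fully open) to 1 (shut). In form: [[[tx, ty, tz], [rx, ry, rz], hand], ...]. A call has 1 to 8 rows; each row shifts and turns the commanded pose from where the row before left it, along the tool's axes as they then stand; what a row does not reach is not made up. A row lasts 1/10 s, in which the tool goes at most 50 mm and 8.59 degrees, less where a joint would pass 70% of its speed; a pose out of reach is approached as far as the arm can. A call is refused whole if a number of a shift passes 1 or a number of a turn 0.15, either way. A call with a gripper value outside its range is refused whole. The fingers move at their own pace and stop on an object; the grip force is fixed at half the most. Time passes only in rows, so rows that do not move let the fingers close. It gives the time, the measured TCP pose, the force, the opening and the grip force at its end, in the units of the state.
- sense(): the state, without advancing time (a new reading comes with each control period).
- capture(name): name is "side" or "top" or "wrist"; returns a dict with "color" (400x640x3 uint8, red, green, blue), "K" (3x3 intrinsics, pixels), "rvec" (rotation vector, rad) and "tvec" (3), from world to camera coordinates, as OpenCV has them; the wrist camera has in their place "mount" (4x4, takes a point from camera to tool coordinates, whose origin is the TCP and whose axes are the flange's). Camera axes: x right, y down, z forward; pixel columns grow to the right and rows downward; lengths in m; the calibration is good to about 2 mm. A picture is of the moment at which its call begins: read the wrist's pose just before it. There is no depth.
- close_job(): hands the job in; it is judged then, once.
The state is a dict: "clock": time; "qpos": joint angles; "joint_vel": joint speeds; "joint_efforts": joint torques, N m; "ee_pos": TCP position; "tcp_rot": TCP orientation; "wrist_force": force on the tool from outside, world axes, zero at the start; "moment": the same for the moment, N m; "width": finger opening in m; "gripper_force": force on a finger pad.
Only numpy, scipy, OpenCV 4.12 (cv2) and the standard library are available. Lean on these libraries where they do the work, as an engineer would, in place of code of your own. Each camera call takes 0.05 s, during which the arm holds its last target. There are 200 camera calls.

TASK

Measure the paint thickness inside the ring drawn on the grey test panel: first take the stand loupe off the panel and stand it upright on the bare bench beside it, then take the pen-shaped gauge from its slanted rest and hold it upright with its sprung tip in the middle of the ring, pressing lightly so that the tip is pushed about half-way in and not to its stop. Finish while still holding the gauge there, steady in the gripper and clear of its rest. Do not push the panel about and leave the beaker, bottle and flask alone.

Things in the scene. Friction and masses are not known exactly. Their poses are not given: they have to be found in the camera images.
- panel_mark (a point): Centre of the pen-drawn ring on the painted face of the panel (ring 14 mm inside, 18 mm outside, thin dark line; at the start it is under the loupe). It lies 30 mm from the panel's centre along the panel's +y, at the height of the painted face, 5 mm above the bench; axes as the panel's.
- panel_center (a point): Centre of the upper face of the grey-painted steel test panel, a loose plate 100 mm (its x) by 150 mm (its y) by 5 mm thick, 0.58 kg, lying flat on the bench; z is up. A small hanging hole and a blank sticker are at its -y end.
- loupe_mid (a point): Middle of the stand loupe, a short upright cylinder 40 mm in diameter and 55 mm high with a clear skirt below and a black barrel above, about 70 g, loose; it stands on the panel over the ring, within 8 mm of being centred on it. This point is half-way up, 27.5 mm above its underside; z points up its axis. It can be gripped across its diameter from above.
- gauge_mid (a point): Middle of the case of the pen-shaped gauge, a grey bar 22 mm thick (x), 30 mm wide (y), 118 mm long (z), about 0.12 kg. z runs to its top end, 59 mm away; +x is the display side. Along -z: the shoulder at 59 mm, then a 14 mm wide steel sleeve 22 mm long, then the sprung tip, its end at 89 mm. Grip it across y, at 10 to 40 mm above this point; draw it out of its rest along +z.
- gauge_tip (a point): End of the gauge's sprung tip, a 6 mm round-nosed pin standing 8 mm out of the sleeve when relaxed; this point moves with the pin. Axes as the gauge's.
- plunger (a joint): How far the sprung tip is pushed into the sleeve, in m: 0 relaxed, 0.008 right in, where the sleeve itself meets the surface. The spring gives about 1.5 N at 0 and 6.5 N at 0.008 (0.625 N per mm); half-way in is 4 N.
- rest: The gauge's rest, fixed: base plate 110 (x) by 70 (y) by 10 mm, origin at the centre of its underside, with a slanted black cradle up to 0.12 m high. The gauge hangs in it by its shoulder, leaning 30 degrees from upright with its top towards the rest's -x (0.17 m above the bench, 45 mm to -x of the origin). A narrow plate lies under its back; low cheeks end 21 mm below the middle of its case.
- beaker: Glass beaker, 72 mm in diameter at the rim, 94 mm high, loose; origin at the centre of its underside. To be left alone.
- bottle: Brown glass reagent bottle with a black cap, 56 mm in diameter, 125 mm high, loose; origin at the centre of its underside. To be left alone.
- flask: Conical glass flask, 80 mm in diameter at the foot, 104 mm high, loose; origin at the centre of its underside. To be left alone.
Not all that is in view belongs to the job. Leave any blue or orange look-alike of the part that bears loupe_mid alone.

How it is judged:
By the outcome, as a careful person would: the job done as asked, in the order asked, and still so for the second after the job is handed in, while the arm keeps its last pose, push and grip.
It also fails if it takes over 58 s, if anything falls off the work surface, if the arm or the gripper's body presses on something with over 40 N, if the wrist force passes 120 N, or if a joint passes its speed limit or range.

## Working session

There is one attempt and no reset: what is moved stays moved. The work goes in short steps, Python scripts to look and compute and a shell command to move; the robot and the scene stay as the last step left them, time stands still between calls to the robot, and variables do not carry over. Pictures are saved under pics/ and viewed, at most 13 in all, crops included, and the job is handed in when it is done.

```bash
mkdir -p pics; ls
cat > h.py <<'E'
import numpy as np, cv2
from cell import sense, capture, close_job, grip_point_offset
def cam(c, s=None):
    """return K, R(world->cam), t"""
    if 'rvec' in c: return c['K'], cv2.Rodrigues(np.array(c['rvec'],float))[0], np.array(c['tvec'],float).ravel()
    M=np.array(c['mount']); T=np.eye(4); T[:3,:3]=s['tcp_rot']; T[:3,3]=s['ee_pos']
    W=np.linalg.inv(T@M); return c['K'], W[:3,:3], W[:3,3]
def ray(C,p):
    K,R,t=C; d=R.T@(np.linalg.inv(K)@[p[0],p[1],1]); return -R.T@t, d/np.linalg.norm(d)
def onz(C,p,z):
    o,d=ray(C,p); return o+d*(z-o[2])/d[2]
def cross(A,p,B,q):
    o,d=ray(A,p);u,e=ray(B,q); s=np.linalg.lstsq(np.c_[d,-e],u-o,rcond=None)[0]
    a=o+d*s[0];b=u+e*s[1]; return (a+b)/2,np.linalg.norm(a-b)
def proj(C,P):
    K,R,t=C; v=(R@np.atleast_2d(P).T).T+t; v=v@np.array(K).T; return v[:,:2]/v[:,2:]
def save(n,im): cv2.imwrite('pics/'+n+'.png',im[:,:,::-1])
np.set_printoptions(precision=4,suppress=True)
E
python3 - <<'E'
from h import *
import pickle
s=sense(); D={}
for n in ('side','top','wrist'):
    c=capture(n); D[n]=c; save(n+'0',c['color'])
    C=cam(c,s); print(n,C[0][0,0],-C[1].T@C[2],C[1][2])
D['s']=s; pickle.dump(D,open('d0.pkl','wb'))
print(s['tcp_rot'],s['width'],s['wrist_force'],s['clock'],grip_point_offset)
E
```

```text
pics
side 497.0166813836404 [0.4606 0.9343 0.74  ] [ 0.1513 -0.8031 -0.5763]
top 486.6797535701262 [ 0.5297 -0.0039  1.2347] [ 0.083   0.008  -0.9965]
wrist 305.03599526732836 [ 0.295  -0.4704  0.3732] [-0.2561 -0.1174 -0.9595]
[[ 0.9078  0.4194 -0.0004]
 [ 0.4194 -0.9078  0.001 ]
 [ 0.0001 -0.0011 -1.    ]] 0.08565179383122709 [-0.4124 -0.1906  0.9415] 0.0 0.0187
```

View pics/top0.png

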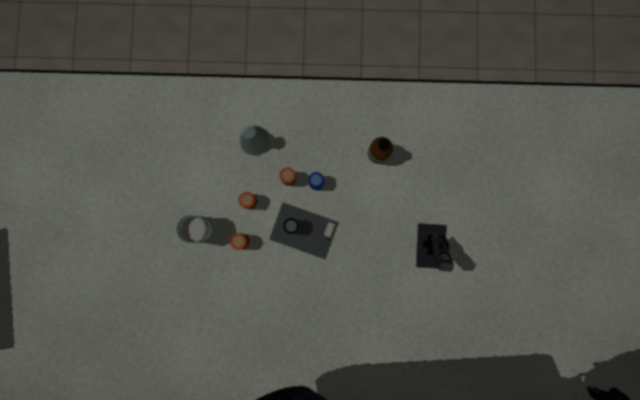

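View pics/side0.png

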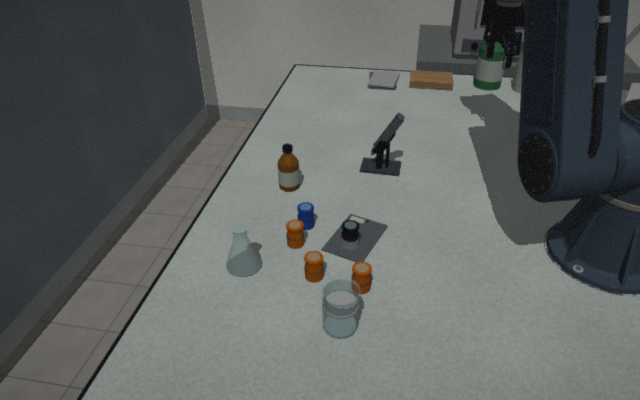

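Candidates for the loupe: black-topped on the panel top(291,226)/side(350,231); orange top(288,176),(248,200),(239,241); blue top(316,181). I choose the black one on the panel and check it in a close crop.

Run:
```python
from h import *
import pickle
D=pickle.load(open('d0.pkl','rb'))
def crop(im,x,y,w,h,k): return np.clip(cv2.resize(im[y:y+h,x:x+w],None,fx=k,fy=k,interpolation=cv2.INTER_CUBIC).astype(float)*1.6,0,255).astype(np.uint8)
t=D['top']['color'];s=D['side']['color']
a=np.hstack([crop(t,260,195,80,60,5),crop(t,405,215,80,60,5)]); b=np.hstack([crop(s,315,205,80,60,5),crop(s,345,108,80,60,5)])
save('crop0',np.vstack([a,b]))
T=cam(D['top']);S=cam(D['side'])
# panel mask
g=cv2.cvtColor(t,cv2.COLOR_RGB2GRAY)
m=(g<75).astype(np.uint8); 
for nm,(x,y,w,h) in dict(panel=(262,195,85,70),rest=(405,215,60,60)).items():
    mm=np.zeros_like(m); mm[y:y+h,x:x+w]=m[y:y+h,x:x+w]
    c=max(cv2.findContours(mm,0,2)[0],key=cv2.contourArea); r=cv2.minAreaRect(cv2.convexHull(c)); bp=cv2.boxPoints(r)
    print(nm,r); print(np.array([onz(T,p,.005) for p in bp])[:,:2])
print(onz(T,(291,226),.06),onz(T,(433,246),.01),cross(T,(291,226),S,(350,224)))
```

```text
panel ((303.6312255859375, 230.33258056640625), (60.4732780456543, 40.024024963378906), 19.653823852539062)
[[ 0.5288  0.1273]
 [ 0.6249  0.0966]
 [ 0.5773 -0.0489]
 [ 0.4819 -0.0174]]
rest ((440.0, 247.0), (48.0, 48.0), 90.0)
[[ 0.5792 -0.2436]
 [ 0.5825 -0.3644]
 [ 0.4625 -0.3647]
 [ 0.4592 -0.2448]]
[0.5616 0.0681 0.06  ] [ 0.5227 -0.2857  0.01  ] (array([0.563 , 0.0683, 0.0594]), np.float64(0.0029285494098494633))
```

View pics/crop0.png

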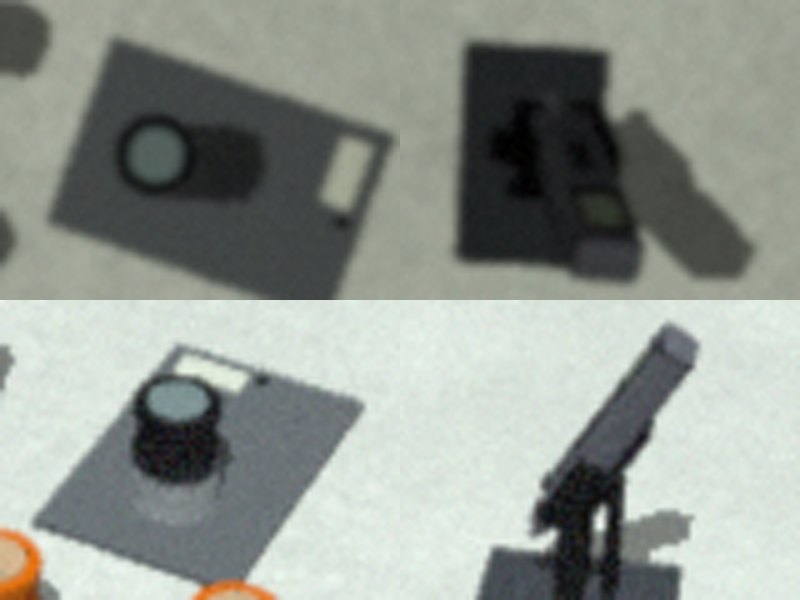

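The crop shows a black-barrelled, clear-skirted loupe on the grey panel: crop (157,155) = top (291,226), top at z 0.059 m (expected 0.060). The rest is at the right, with the gauge leaning to world -x and its display up. Moving over the loupe, taking wrist pictures on the way.

```bash
cat > snap.py <<'E'
import sys,pickle
from h import *
s=sense(); c=capture('wrist'); pickle.dump((s,c),open(sys.argv[1]+'.pkl','wb')); save(sys.argv[1],c['color'])
E
python3 -m inch '[[[0.9,-0.63,0],[0,0,0],0],[[0.9,-0.63,0],[0,0,0],0],[[0.9,-0.63,0],[0,0,0],0],[[0.9,-0.63,0],[0,0,0],0],[[0.9,-0.63,0],[0,0,0],0],[[0.9,-0.63,0],[0,0,0],0],[[0.9,-0.63,0],[0,0,0],0],[[0.9,-0.63,0],[0,0,0],0]]'
python3 snap.py w1
python3 -m inch '[[[0.9,-0.63,0],[0,0,0],0],[[0.9,-0.63,0],[0,0,0],0],[[0.9,-0.63,0],[0,0,0],0],[[0.9,-0.63,0],[0,0,0],0],[[0.9,-0.63,0],[0,0,0],0],[[0.9,-0.63,0],[0,0,0],0],[[0.9,-0.63,0],[0,0,0],0],[[0.9,-0.63,0],[0,0,0],0]]'
python3 snap.py w2
python3 -m inch '[[[0.9,-0.63,0],[0,0,0],0],[[0.9,-0.63,0],[0,0,0],0],[[0.9,-0.63,0],[0,0,0],0],[[0.9,-0.63,0],[0,0,0],0],[[0.9,-0.63,0],[0,0,0],0],[[0.9,-0.63,0],[0,0,0],0],[[0.9,-0.63,0],[0,0,0],0],[[0.9,-0.63,0],[0,0,0],0]]'
python3 snap.py w3
python3 - <<'E'
import cv2,numpy as np
a=[cv2.imread(f'pics/w{i}.png') for i in (1,2,3)]+[cv2.imread('pics/wrist0.png')]
a=[cv2.resize(x,(400,250)) for x in a]
cv2.imwrite('pics/wm.png',cv2.convertScaleAbs(np.vstack([np.hstack(a[:2]),np.hstack(a[2:])]),alpha=1.5))
E
```

```text
clock: 0.95
ee_pos: [0.3416, -0.3083, 0.2312]
tcp_rot: [[0.908, 0.419, -0.0], [0.419, -0.908, 0.0], [-0.0, -0.0, -1.0]]
wrist_force: [1.4, -0.7, -0.1]
width: 0.0856
gripper_force: 0.0
clock: 1.8
ee_pos: [0.4522, -0.1184, 0.2312]
tcp_rot: [[0.908, 0.419, -0.0], [0.419, -0.908, 0.0], [-0.0, -0.0, -1.0]]
wrist_force: [0.9, -0.7, 0.9]
width: 0.0853
gripper_force: 0.0
clock: 2.65
ee_pos: [0.5627, 0.0714, 0.2311]
tcp_rot: [[0.908, 0.42, -0.0], [0.42, -0.908, -0.0], [-0.0, -0.0, -1.0]]
wrist_force: [-0.3, 0.3, 0.6]
width: 0.0854
gripper_force: 0.0
```

View pics/wm.png

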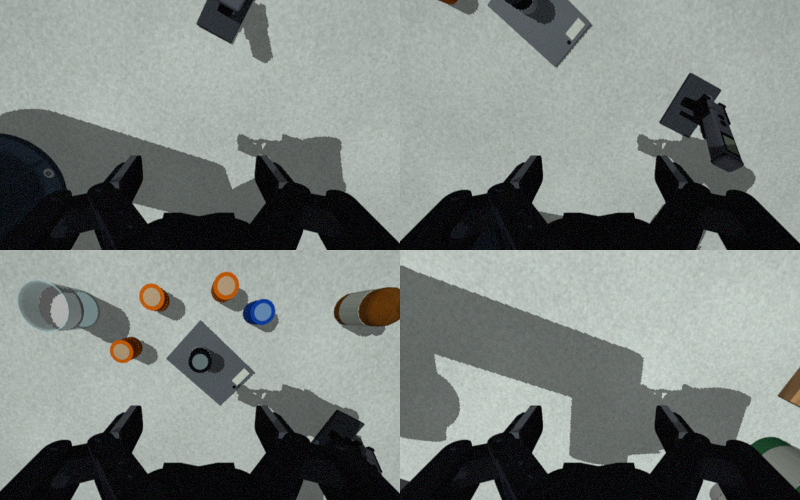

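w3 (lower left) shows the loupe at about (320,176) full-size with the whole panel around it. w2 (upper right) shows the rest near (460,170) and the gauge top end near (530,260). Measuring both.

Run:
```python
from h import *
import pickle
D=pickle.load(open('d0.pkl','rb')); T=cam(D['top']);S=cam(D['side'])
s,c=pickle.load(open('w3.pkl','rb')); W=cam(c,s); im=c['color']; g=cv2.GaussianBlur(cv2.cvtColor(im,cv2.COLOR_RGB2GRAY),(3,3),0)
# panel
m=np.zeros_like(g); m[100:262,255:415]=(g[100:262,255:415]<95)
cs=cv2.findContours(m,0,2)[0]; k=max(cs,key=cv2.contourArea); h=cv2.convexHull(k)
print('area',cv2.contourArea(h)); 
e=5
while len(q:=cv2.approxPolyDP(h,e,True))>4: e+=1
q=q[:,0,:].astype(float); P=np.array([onz(W,p,.005) for p in q]); print('panel px',q.tolist()); print(P[:,:2],'sides',np.linalg.norm(P-np.roll(P,-1,0),axis=1),'mid',P.mean(0))
# loupe: dark ring outer contour
def lens(g,x,y,w,h,th):
    m=np.zeros_like(g); m[y:y+h,x:x+w]=g[y:y+h,x:x+w]<th
    k=max(cv2.findContours(m,0,2)[0],key=cv2.contourArea); 
    inner=cv2.findContours(m,cv2.RETR_CCOMP,2); 
    hs=[inner[0][i] for i in range(len(inner[0])) if inner[1][0][i][3]>=0]; hs=max(hs,key=cv2.contourArea)
    mo=cv2.moments(hs); return (mo['m10']/mo['m00'],mo['m01']/mo['m00']),mo['m00'],cv2.boundingRect(k)
lw=lens(g,295,150,50,50,30); print('w',lw,onz(W,lw[0],.06))
gt=cv2.cvtColor(D['top']['color'],cv2.COLOR_RGB2GRAY); lt=lens(gt,280,214,24,24,42); print('t',lt,onz(T,lt[0],.06))
print('cross',cross(W,lw[0],T,lt[0]))
s2,c2=pickle.load(open('w2.pkl','rb'))
cr=lambda im,x,y,w,h,k:cv2.resize(im[y:y+h,x:x+w],None,fx=k,fy=k,interpolation=cv2.INTER_CUBIC)
a=cr(c2['color'],400,100,160,190,3); b=cr(D['side']['color'],355,105,50,75,6)
b=np.vstack([b,np.zeros((570-450,300,3),np.uint8)]); save('gz',cv2.convertScaleAbs(np.hstack([a,b]),alpha=2))
```

```text
area 11638.5
panel px [[319.0, 113.0], [407.0, 195.0], [414.0, 261.0], [266.0, 174.0]]
[[ 0.623   0.0965]
 [ 0.5793 -0.0455]
 [ 0.503  -0.0995]
 [ 0.53    0.1253]] sides [0.1486 0.0935 0.2264 0.0973] mid [0.5588 0.0192 0.005 ]
w ((319.6740300198244, 178.4242424242424), 588.5, (302, 157, 43, 39)) [0.5638 0.0685 0.06  ]
t ((290.625, 225.45), 100.0, (281, 215, 23, 22)) [0.5629 0.0691 0.06  ]
cross (array([0.5632, 0.0688, 0.0585]), np.float64(0.00099637369913057))
```

View pics/gz.png

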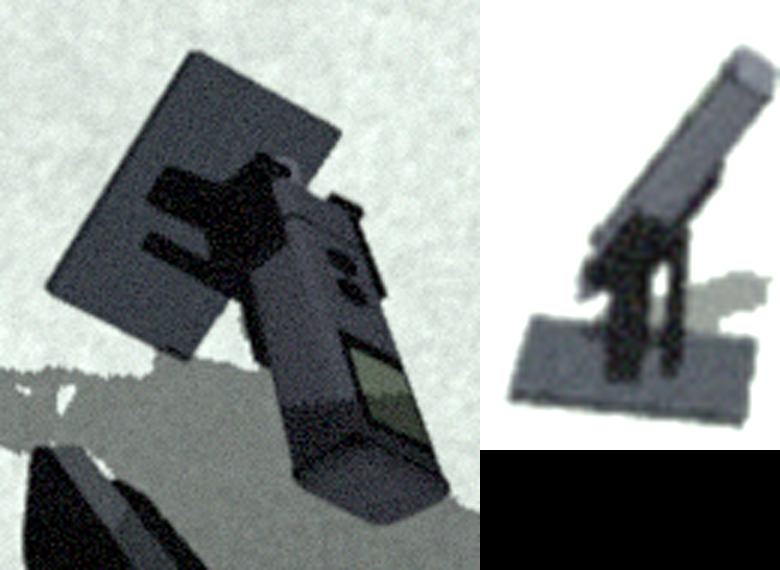

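The enlargement shows the gauge's top end centred about (524,261) in w2 and (400.5,117) in side. The base corners in w2 are (466,117), (513,144), (416,196) and (462,219).

Run:
```python
from h import *
import pickle
D=pickle.load(open('d0.pkl','rb')); T=cam(D['top']);S=cam(D['side'])
s,c=pickle.load(open('w2.pkl','rb')); W=cam(c,s)
B=np.array([onz(W,p,.01) for p in [(465.7,116.7),(513.3,144),(462.3,219),(416,195.7)]]); print(B[:,:2],np.linalg.norm(B-np.roll(B,-1,0),axis=1),B.mean(0))
Bt=np.array([onz(T,p,.01) for p in [(418.4,224),(446.4,225),(416.6,266.6)]]);print('top',Bt[:,:2])
w,sd,t=(523.6,260.7),(400.5,116.8),(446.6,266.6)
for a in (cross(W,w,S,sd),cross(W,w,T,t),cross(S,sd,T,t)): print(*a)
# display-side upper edge corners: wrist only; predicted geometry
ax=(B[0]+B[1]-B[2]-B[3]);ax/=np.linalg.norm(ax);print('rest x',ax,np.degrees(np.arctan2(ax[1],ax[0])))
o=B.mean(0);o[2]=0; ay=np.cross([0,0,1],ax)
top=o-.045*ax+[0,0,.17];print('pred top',top)
gx=.866*ax+np.array([0,0,.5]);gz=-.5*ax+np.array([0,0,.866])
cor=np.array([top+i*.011*gx+j*.015*ay for i,j in((-1,1),(-1,-1),(1,-1),(1,1))])
print((proj(W,cor)-[400,100])*3, (proj(S,cor)-[355,105])*6+[480,0])
```

```text
[[ 0.5797 -0.2484]
 [ 0.5768 -0.3164]
 [ 0.4712 -0.3127]
 [ 0.4733 -0.244 ]] [0.068  0.1056 0.0688 0.1064] [ 0.5253 -0.2804  0.01  ]
top [[ 0.5767 -0.2486]
 [ 0.5761 -0.3188]
 [ 0.4704 -0.2452]]
[ 0.4805 -0.283   0.1595] 2.9581737534943647e-05
[ 0.4802 -0.2809  0.1618] 0.0013129241790583253
[ 0.48   -0.281   0.1605] 0.0009678749094627803
rest x [ 0.9992 -0.0387 -0.    ] -2.219713932899795
pred top [ 0.4803 -0.2786  0.17  ]
[[297.9986 491.5049]
 [392.5355 538.8642]
 [472.6698 501.3141]
 [372.8787 449.9491]] [[772.6436  81.5549]
 [778.6725  52.1109]
 [737.3991  25.4876]
 [730.5935  54.5044]]
```

Gauge top end at (0.480,-0.281,0.1605) from three view pairs; the rest's yaw is about -2°. The loupe comes first.

```bash
python3 -m inch '[[[0,0.11,1],[0,0,0],0],[[0,0,1],[0,0,0],0],[[0,0,1],[0,0,0],0],[[0,0,1],[0,0,0],0],[[0,0,1],[0,0,0],0],[[0,0,1],[0,0,0],0],[[0,0,1],[0,0,0],0],[[0,0,0.7],[0,0,0],0]]'
python3 -m inch '[[[0,0,0.5],[0,0,0],0],[[0,0,0],[0,0,0],0.3],[[0,0,0],[0,0,0],0.4],[[0,0,0],[0,0,0],0.5],[[0,0,0],[0,0,0],0.6],[[0,0,0],[0,0,0],0.7],[[0,0,0],[0,0,0],0.7],[[0,0,0],[0,0,0],0.7]]'
```

```text
clock: 3.5
ee_pos: [0.5628, 0.0677, 0.037]
tcp_rot: [[0.908, 0.419, -0.002], [0.419, -0.908, -0.0], [-0.002, -0.001, -1.0]]
wrist_force: [-0.1, 0.9, -1.2]
width: 0.0858
gripper_force: 0.0
clock: 4.3
ee_pos: [0.5643, 0.0679, 0.0275]
tcp_rot: [[0.908, 0.419, 0.002], [0.419, -0.908, 0.0], [0.002, 0.001, -1.0]]
wrist_force: [-1.0, 1.2, 6.0]
width: 0.0386
gripper_force: 60.1
```

```bash
python3 -m inch '[[[0,0,-0.3],[0,0,0],0.7],[[0,0,-0.7],[0,0,0],0.7],[[0,0,-0.8],[0,0,0],0.7],[[-0.5,-0.1,0],[0,0,0],0.7],[[-0.9,-0.1,0],[0,0,0],0.7],[[-0.9,-0.1,0],[0,0,0],0.7],[[-0.9,-0.1,0],[0,0,0],0.7],[[-0.9,-0.1,0],[0,0,0],0.7]]'
python3 -m inch '[[[-0.7,-0.1,0],[0,0,0],0.7],[[-0.3,-0.1,0],[0,0,0],0.7],[[0,0,0.7],[0,0,0],0.7],[[0,0,0.7],[0,0,0],0.7],[[0,0,0.3],[0,0,0],0.7],[[0,0,0.15],[0,0,0],0.7],[[0,0,0],[0,0,0],0.7]]'
```

```text
clock: 5.1
ee_pos: [0.4645, 0.036, 0.0719]
tcp_rot: [[0.908, 0.419, 0.001], [0.419, -0.908, -0.0], [0.001, 0.0, -1.0]]
wrist_force: [-1.2, 0.6, -1.7]
width: 0.0385
gripper_force: 60.3
clock: 5.8
ee_pos: [0.4407, 0.0304, 0.0251]
tcp_rot: [[0.908, 0.419, -0.0], [0.419, -0.908, 0.0], [-0.0, -0.0, -1.0]]
wrist_force: [0.0, 0.4, 0.4]
width: 0.0387
gripper_force: 60.3
```

```bash
python3 -m inch '[[[0,0,0.06],[0,0,0],0.7],[[0,0,0],[0,0,0],0.7]]'
python3 -m inch '[[[0,0,0.04],[0,0,0],0.7],[[0,0,0],[0,0,0],0.7]]'
```

```text
clock: 6.0
ee_pos: [0.4407, 0.0303, 0.0239]
tcp_rot: [[0.908, 0.419, 0.001], [0.419, -0.908, -0.0], [0.001, 0.0, -1.0]]
wrist_force: [0.5, 0.6, 0.1]
width: 0.0388
gripper_force: 60.3
clock: 6.2
ee_pos: [0.4405, 0.0303, 0.0227]
tcp_rot: [[0.908, 0.419, 0.0], [0.419, -0.908, -0.0], [0.0, 0.0, -1.0]]
wrist_force: [1.0, -0.5, 0.2]
width: 0.0391
gripper_force: 60.3
```

```bash
python3 -m inch '[[[0,0,0.04],[0,0,0],0.7],[[0,0,0],[0,0,0],0.7]]'
python3 -m inch '[[[0,0,0.03],[0,0,0],0.7],[[0,0,0],[0,0,0],0.7]]'
```

```text
clock: 6.4
ee_pos: [0.4406, 0.0303, 0.0225]
tcp_rot: [[0.908, 0.419, 0.0], [0.419, -0.908, -0.0], [0.0, 0.0, -1.0]]
wrist_force: [-5.8, -0.7, 18.9]
width: 0.0385
gripper_force: 62.3
clock: 6.6
ee_pos: [0.4406, 0.0303, 0.0224]
tcp_rot: [[0.908, 0.419, 0.001], [0.419, -0.908, -0.0], [0.0, 0.0, -1.0]]
wrist_force: [-10.3, 0.0, 34.4]
width: 0.0392
gripper_force: 63.9
```

Bench contact confirmed. I relieve the push, release and rise.

```bash
python3 -m inch '[[[0,0,-0.07],[0,0,0],0.7],[[0,0,0],[0,0,0],0.45],[[0,0,0],[0,0,0],0.3],[[0,0,0],[0,0,0],0.1],[[0,0,0],[0,0,0],0],[[0,0,0],[0,0,0],0],[[0,0,-0.3],[0,0,0],0],[[0,0,-0.8],[0,0,0],0]]'
python3 -m inch '[[[0,0,-1],[0,0,0],0],[[0,0,-1],[0,0,0],0],[[0,0,-1],[0,0,0],0],[[0,0,-1],[0,0,0],0],[[0,0,-1],[0,0,0],0],[[0,0,-1],[0,0,0],0],[[0,0,-1],[0,0,0],0],[[0,0,0],[0,0,0],0]]'
python3 snap.py w4
python3 - <<'E'
from h import *
import pickle
s,c=pickle.load(open('w4.pkl','rb')); W=cam(c,s); t=capture('top'); pickle.dump(t,open('t4.pkl','wb'))
p=proj(W,[.564,.0685,.005])[0]; print(p, proj(W,[[.44,.03,.055],[.44,.03,0]]), proj(cam(t),[.564,.0685,.005]))
x,y=int(p[0])-70,max(int(p[1])-70,0)
a=cv2.resize(c['color'][y:y+140,x:x+140],(560,560),interpolation=cv2.INTER_CUBIC); print(x,y)
b=cv2.resize(t['color'][205:265,265:325],(240,240),interpolation=cv2.INTER_CUBIC); d=cv2.resize(c['color'],(240,150)); z=np.zeros((170,240,3),np.uint8)
save('r4',cv2.convertScaleAbs(np.hstack([a,np.vstack([b,d,z])]),alpha=1.7))
E
```

```text
clock: 7.4
ee_pos: [0.4396, 0.0303, 0.0497]
tcp_rot: [[0.908, 0.419, -0.003], [0.419, -0.908, 0.0], [-0.002, -0.001, -1.0]]
wrist_force: [0.6, 0.3, 0.1]
width: 0.0853
gripper_force: 0.0
clock: 8.2
ee_pos: [0.4417, 0.0303, 0.2283]
tcp_rot: [[0.908, 0.419, 0.005], [0.419, -0.908, -0.0], [0.005, 0.002, -1.0]]
wrist_force: [0.2, -0.0, -1.0]
width: 0.0855
gripper_force: 0.0
[331.343   55.8232] [[315.9197 180.0751]
 [316.0499 170.2347]] [[292.1985 225.6613]]
261 0
```

View pics/r4.png

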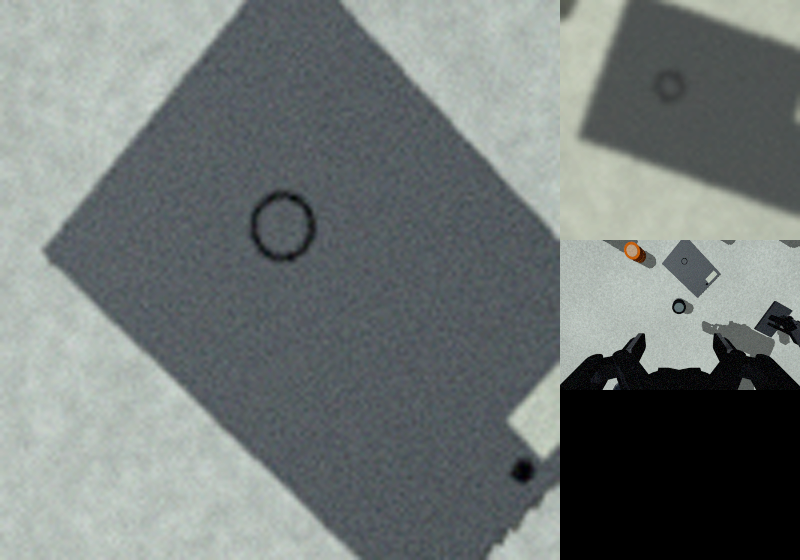

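Loupe stands upright on bare bench; the ring is at wrist (331.4,56.1), top (291.9,226.4). Now I turn the tool to the gauge's lean.

```bash
python3 -m inch '[[[0,0,0],[0,0,0.117],0],[[0,0,0],[0,0,0.117],0],[[0,0,0],[0,0,0.117],0],[[0,0,0],[0,0,0.118],0],[[0,0,0],[0,0.131,0],0],[[0,0,0],[0,0.131,0],0],[[0,0,0],[0,0.131,0],0],[[0,0,0],[0,0.131,0],0]]'
cat > go.py <<'E'
from h import *
s=sense(); R=np.array(s['tcp_rot']); p=np.array(s['ee_pos'])
from scipy.spatial.transform import Rotation as Ro
def go(tgt,Rt=None):
    print('shift units',R.T@(np.array(tgt)-p)/.025, 'turn',None if Rt is None else Ro.from_matrix(R.T@Rt).as_rotvec())
ax=np.array([.9993,-.036,0]);ay=np.array([.036,.9993,0]);ez=np.array([0,0,1.])
gx=.866*ax+.5*ez;gz=-.5*ax+.866*ez; Rg=np.c_[gx,-ay,-gz]
E
python3 - <<'E'
from go import *
import pickle
s4,c4=pickle.load(open('w4.pkl','rb'));W=cam(c4,s4);T=cam(pickle.load(open('t4.pkl','rb')))
a,b=(331.4,56.1),(291.9,226.4); print('ring',onz(W,a,.005),onz(T,b,.005),cross(W,a,T,b))
print(s['qpos'],p); go(np.array([.5038,-.2818,.1192])+.1*gz,Rg)
E
```

```text
clock: 9.1
ee_pos: [0.4398, 0.0303, 0.2245]
tcp_rot: [[0.863, -0.036, 0.504], [-0.031, -0.999, -0.018], [0.504, 0.0, -0.864]]
wrist_force: [1.1, -0.0, -0.6]
width: 0.0852
gripper_force: 0.0
ring [0.5638 0.0683 0.005 ] [0.5621 0.0692 0.005 ] (array([0.5617, 0.0682, 0.0182]), np.float64(0.0004356331873659466))
[-0.0372 -0.0489  2.2535  0.0012  0.4088  1.5688] [0.4398 0.0303 0.2245]
shift units [ 0.4947 12.3837  1.1573] turn [ 0.0001 -0.0046 -0.0001]
```

```bash
python3 -m inch '[[[0.06,0.9,0],[0,0,0],0],[[0.06,0.9,0],[0,0,0],0],[[0.06,0.9,0],[0,0,0],0],[[0.06,0.9,0],[0,0,0],0],[[0.06,0.9,0],[0,0,0],0],[[0.06,0.9,0],[0,0,0],0],[[0.06,0.9,0],[0,0,0],0],[[0.06,0.9,0],[0,0,0],0]]'
python3 -m inch '[[[0,0.9,0],[0,0,0],0],[[0,0.9,0],[0,0,0],0],[[0,0.9,0],[0,0,0],0],[[0,0.9,0.2],[0,0,0],0],[[0,0.9,0.4],[0,0,0],0],[[0,0.65,0.4],[0,0,0],0],[[0,0,0],[0,0,0],0],[[0,0,0],[0,0,0],0]]'
python3 snap.py w5
python3 - <<'E'
from go import *
import pickle
t=np.array([.5038,-.2818,.1192]); go(t,Rg); print(s['qpos'])
s5,c5=pickle.load(open('w5.pkl','rb'));W=cam(c5,s5); S=capture('side')
top=np.array([.480,-.281,.1605]); print(proj(W,[top+i*.011*gx+j*.015*ay for i,j in((-1,1),(-1,-1),(1,-1),(1,1))]))
save('v5',cv2.convertScaleAbs(np.vstack([np.hstack([c5['color'],np.zeros((400,160,3),np.uint8)]),np.hstack([cv2.resize(S['color'][20:180,320:480],(200,200)),np.zeros((200,600,3),np.uint8)])]),alpha=1.7))
E
```

```text
clock: 9.9
ee_pos: [0.4436, -0.1507, 0.23]
tcp_rot: [[0.866, -0.037, 0.499], [-0.032, -0.999, -0.017], [0.499, -0.001, -0.867]]
wrist_force: [1.2, 0.3, -0.5]
width: 0.0852
gripper_force: 0.0
clock: 10.7
ee_pos: [0.4516, -0.2784, 0.2085]
tcp_rot: [[0.866, -0.037, 0.499], [-0.033, -0.999, -0.017], [0.499, -0.002, -0.867]]
wrist_force: [-0.2, 0.4, 0.0]
width: 0.0855
gripper_force: 0.0
shift units [0.0134 0.0706 4.1529] turn [-0.0008  0.0006 -0.0006]
[-0.8191  0.1962  2.0271  0.6403  0.632   0.3183]
[[296.6039 229.4761]
 [339.5118 229.4399]
 [340.1295 199.2971]
 [295.9316 199.3385]]
```

View pics/v5.png

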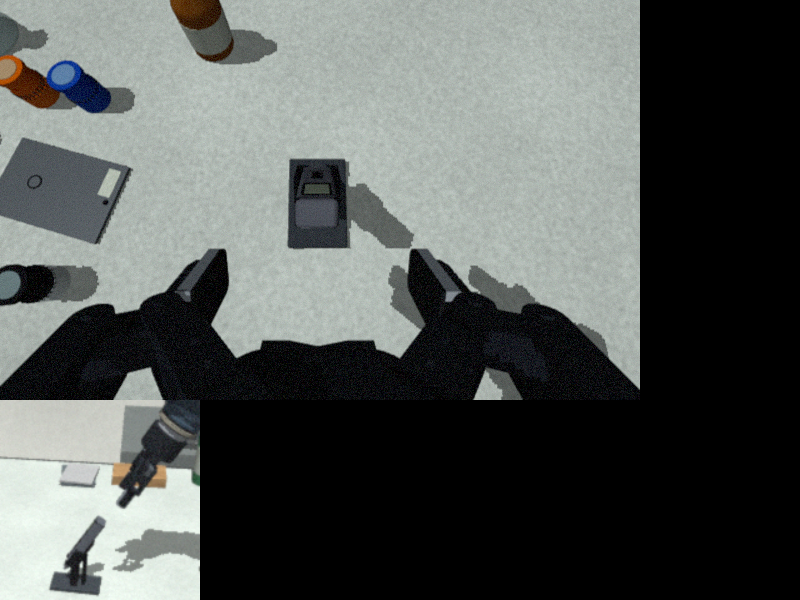

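The gauge's top end spans (296–338, 198–228), as predicted from the measurement ((296–340, 199–229)). Approach is clear; going in along the gauge axis.

```bash
python3 -m inch '[[[0.01,0.02,0.8],[0,0,0],0],[[0,0,0.8],[0,0,0],0],[[0,0,0.8],[0,0,0],0],[[0,0,0.8],[0,0,0],0],[[0,0,0.6],[0,0,0],0],[[0,0,0.35],[0,0,0],0],[[0,0,0],[0,0,0],0],[[0,0,0],[0,0,0],0.2]]'
python3 -m inch '[[[0,0,0],[0,0,0],0.35],[[0,0,0],[0,0,0],0.45],[[0,0,0],[0,0,0],0.55],[[0,0,0],[0,0,0],0.65],[[0,0,0],[0,0,0],0.75],[[0,0,0],[0,0,0],0.8],[[0,0,0],[0,0,0],0.8]]'
```

```text
clock: 11.6
ee_pos: [0.5042, -0.2813, 0.1203]
tcp_rot: [[0.865, -0.036, 0.5], [-0.031, -0.999, -0.018], [0.501, 0.0, -0.866]]
wrist_force: [-0.7, 0.2, -0.7]
width: 0.0729
gripper_force: 0.0
clock: 12.3
ee_pos: [0.5042, -0.2814, 0.12]
tcp_rot: [[0.865, -0.036, 0.5], [-0.031, -0.999, -0.018], [0.501, -0.0, -0.866]]
wrist_force: [-3.1, 2.1, 5.4]
width: 0.0291
gripper_force: 58.5
```

```bash
python3 -m inch '[[[0,0,-0.2],[0,0,0],0.8],[[0,0,-0.4],[0,0,0],0.8],[[0,0,-0.6],[0,0,0],0.8]]'
python3 -m inch '[[[0,0,-0.8],[0,0,0],0.8],[[0,0,-0.9],[0,0,0],0.8],[[0,0,-0.9],[0,0,0],0.8],[[0,0,-0.9],[0,0,0],0.8],[[0,0,-0.5],[0,0,0],0.8],[[0,0,0],[0,0,0],0.8]]'
python3 - <<'E'
from go import *
print(s['wrist_force'],s['width'],p)
a=capture('side');w=capture('wrist')
save('v6',cv2.convertScaleAbs(np.vstack([np.hstack([cv2.resize(a['color'][20:200,320:500],(400,400)),cv2.resize(w['color'],(400,250))[ :250] if 0 else np.vstack([cv2.resize(w['color'],(400,250)),np.zeros((150,400,3),np.uint8)])])]),alpha=1.6))
E
```

```text
clock: 12.6
ee_pos: [0.4889, -0.2809, 0.146]
tcp_rot: [[0.866, -0.036, 0.5], [-0.031, -0.999, -0.018], [0.5, -0.0, -0.866]]
wrist_force: [2.3, -0.6, -0.5]
width: 0.0294
gripper_force: 59.2
clock: 13.2
ee_pos: [0.4389, -0.2796, 0.2337]
tcp_rot: [[0.865, -0.037, 0.501], [-0.031, -0.999, -0.02], [0.502, 0.002, -0.865]]
wrist_force: [1.3, -0.0, -0.3]
width: 0.0295
gripper_force: 59.4
[ 1.3109 -0.0263 -0.284 ] 0.029515749226939402 [ 0.4389 -0.2796  0.2337]
```

View pics/v6.png

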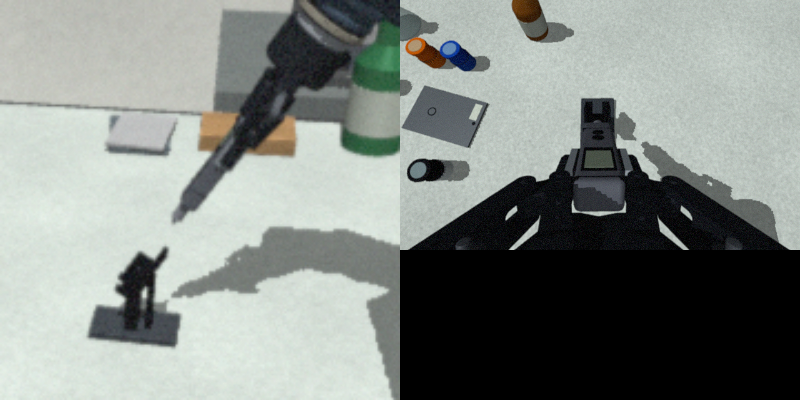

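Gauge is out, in line with the gripper, clear of the rest. Uprighting it and moving over the ring.

```bash
python3 -m inch '[[[0,0,0],[0,-0.131,0],0.8],[[0,0,0],[0,-0.131,0],0.8],[[0,0,0],[0,-0.131,0],0.8],[[0,0,0],[0,-0.131,0],0.8],[[0,0,0],[0,0,0],0.8]]'
python3 - <<'E'
from go import *
go([.563,.0687,.175],np.c_[ax,-ay,-ez])
E
```

```text
clock: 13.8
ee_pos: [0.441, -0.2786, 0.2309]
tcp_rot: [[0.999, -0.033, 0.0], [-0.033, -0.999, 0.001], [0.0, -0.001, -1.0]]
wrist_force: [-0.4, 0.5, -1.7]
width: 0.0296
gripper_force: 59.4
shift units [  4.4142 -14.0428   2.2539] turn [-0.0013 -0.0003  0.0027]
```

```bash
python3 -m inch '[[[0.3,-0.5,0],[0,0,0],0.8],[[0.3,-0.9,0],[0,0,0],0.8],[[0.3,-0.9,0],[0,0,0],0.8],[[0.3,-0.9,0],[0,0,0],0.8],[[0.3,-0.9,0],[0,0,0],0.8],[[0.3,-0.9,0],[0,0,0],0.8],[[0.3,-0.9,0],[0,0,0],0.8],[[0.3,-0.9,0],[0,0,0],0.8]]'
python3 -m inch '[[[0.3,-0.9,0],[0,0,0],0.8],[[0.3,-0.9,0],[0,0,0],0.8],[[0.3,-0.9,0],[0,0,0],0.8],[[0.3,-0.9,0],[0,0,0],0.8],[[0.3,-0.9,0],[0,0,0],0.8],[[0.3,-0.9,0],[0,0,0],0.8],[[0.2,-0.9,0],[0,0,0],0.8],[[0.1,-0.9,0],[0,0,0],0.8]]'
python3 -m inch '[[[0,-0.04,0.7],[0,0,0],0.8],[[0,0,0.8],[0,0,0],0.8],[[0,0,0.7],[0,0,0],0.8],[[0,0,0],[0,0,0],0.8]]'
python3 - <<'E'
from go import *
import pickle
go([.563,.0687,.175],np.c_[ax,-ay,-ez])
D={'s':s}
for n in('side','top','wrist'): D[n]=capture(n)
pickle.dump(D,open('d7.pkl','wb'))
S=cam(D['side']);W=cam(D['wrist'],s);tip=p-[0,0,.101]
for C in(S,W): print('tip pred',proj(C,tip),'ring',proj(C,[.563,.0687,.005]))
q=proj(S,[.563,.0687,.04])[0].astype(int); x,y=q[0]-40,q[1]-50; print(x,y)
save('v7',cv2.convertScaleAbs(np.hstack([cv2.resize(D['side']['color'][y:y+100,x:x+80],(400,500),interpolation=2),np.vstack([cv2.resize(D['wrist']['color'][:, 120:520],(400,400)),np.zeros((100,400,3),np.uint8)])]),alpha=1.5))
E
```

```text
clock: 14.6
ee_pos: [0.505, -0.1095, 0.232]
tcp_rot: [[0.999, -0.036, 0.005], [-0.036, -0.999, 0.002], [0.005, -0.003, -1.0]]
wrist_force: [-0.1, -0.5, -1.4]
width: 0.0295
gripper_force: 59.4
clock: 15.4
ee_pos: [0.5638, 0.0683, 0.2321]
tcp_rot: [[0.999, -0.036, 0.004], [-0.036, -0.999, 0.003], [0.004, -0.003, -1.0]]
wrist_force: [0.0, 0.2, -1.4]
width: 0.0295
gripper_force: 59.4
clock: 15.8
ee_pos: [0.5625, 0.0682, 0.1753]
tcp_rot: [[0.999, -0.036, 0.0], [-0.036, -0.999, 0.002], [0.0, -0.002, -1.0]]
wrist_force: [-0.9, -0.1, -0.5]
width: 0.0292
gripper_force: 59.3
shift units [ 0.018  -0.0198  0.0111] turn [-0.0022 -0.0001  0.0001]
tip pred [[351.0526 218.7341]] ring [[350.0973 242.9721]]
tip pred [[316.302  197.4837]] ring [[316.2291 178.5768]]
310 180
```

View pics/v7.png

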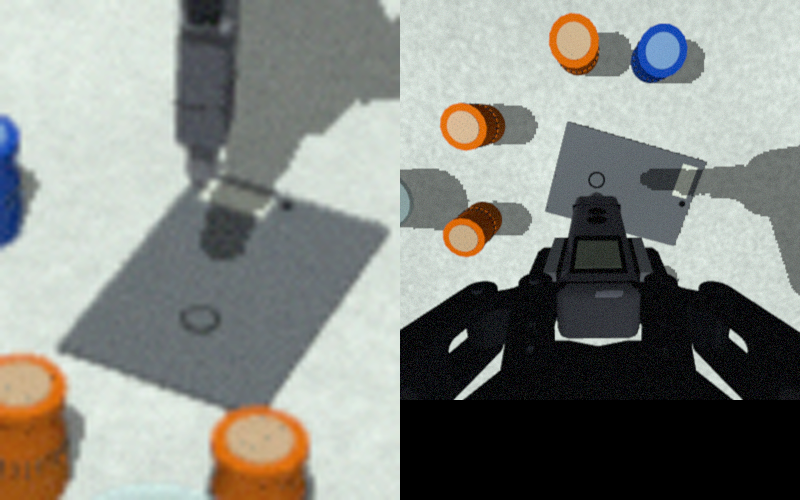

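Side view: tip at about (350.4,217.6), ring (350,244). Wrist: ring (316,180). Both are within 1–1.5 px of prediction. Refining the ring centroid and the tip axis numerically.

Run:
```python
from h import *
import pickle
D=pickle.load(open('d7.pkl','rb')); s=D['s'];p=np.array(s['ee_pos'])
s4,c4=pickle.load(open('w4.pkl','rb')); t4=pickle.load(open('t4.pkl','rb'))
def ring(c,s,x,y,r,nm):
    g=cv2.cvtColor(c['color'],cv2.COLOR_RGB2GRAY).astype(float)[y-r:y+r+1,x-r:x+r+1]
    g=cv2.resize(g,None,fx=8,fy=8,interpolation=cv2.INTER_CUBIC)
    w=np.clip(np.median(g)-12-g,0,None); m=(w>0).astype(np.uint8); k=max(cv2.findContours(m,0,2)[0],key=cv2.contourArea)
    e=cv2.fitEllipse(cv2.convexHull(k)); u=np.array(e[0])/8+[x-r,y-r]-.4375; C=cam(c,s); P=onz(C,u,.005)
    print(nm,u,np.array(e[1])/8,P); return C,u
a=ring(D['wrist'],s,316,180,14,'wrist'); b=ring(D['side'],None,350,244,9,'side'); ring(c4,s4,331,56,14,'w4'); d=ring(t4,None,292,226,7,'top')
print('cross',cross(*a,*b))
g=cv2.cvtColor(D['side']['color'],cv2.COLOR_RGB2GRAY)
for v in range(205,222): print(v,g[v,338:362])
```

```text
wrist [316.1805 179.5355] [17.6814 17.827 ] [0.562  0.0688 0.005 ]
side [349.5801 243.4846] [6.0266 8.4301] [0.5639 0.0707 0.005 ]
w4 [331.2493  56.2318] [16.9766 18.444 ] [0.5636 0.0684 0.005 ]
top [293.7685 223.6135] [0.8213 1.0351] [0.5693 0.0647 0.005 ]
cross (array([0.563 , 0.0691, 0.0042]), np.float64(0.002363745262297681))
205 [144 145 144 144 145 146 142  75  53  56  56  55  56  55  54  56  53  45
  76  84  82  80  82  80]
206 [145 145 144 141 145 145 139  74  53  56  54  53  55  54  55  56  52  56
  80  81  83  82  81  82]
207 [148 146 144 145 144 144 138  77  58  57  56  53  55  52  54  55  56  65
  79  79  79  79  80  81]
208 [145 142 146 147 147 146 144 104  73  61  57  52  55  58  57  54  55  69
  82  81  81  79  76  79]
209 [146 144 145 149 149 147 148 137 112  75  48  47  48  51  54  63  91  84
  80  77  79  82  79  82]
210 [146 144 144 144 146 147 147 145 137  95  53  49  48  45  51  70 128  91
  80  80  79  79  80  80]
211 [146 147 143 145 144 144 145 143 142 100  57  52  47  46  51  82 129  93
  80  81  81  80  79  81]
212 [144 145 144 144 145 145 143 143 140  97  7
[... 282 characters left out ...]
 142 144 147 145 149 124  78  74  71  74  77  77  69  61
  62  69  79  78  77  83]
216 [145 145 144 143 145 142 147 145 147 138  81  60  65  91 132 116  77  59
  51  56  57  57  70  79]
217 [144 143 147 145 147 147 150 145 140 107  78  65  70 106 136 103  80  76
  77  66  54  52  54  55]
218 [145 144 144 147 148 148 146 140 114  86  74  77 112 134 101  86  81  83
  83  78  80  76  69  57]
219 [149 147 147 150 146 145 141 111  87  74  77  91 122 138  90  84  81  80
  84  86  82  84  82  78]
220 [149 149 149 148 149 143 121  88  77  73  76  79  89  93  68  71  77  78
  81  83  84  83  83  84]
221 [146 149 148 149 145 122  95  77  72  72  74  74  77  71  56  50  53  60
  70  77  81  82  84  89]
```

```bash
cat > f.py <<'E'
from h import *
F=[];Z=[]
for i in range(8): capture('top'); s=sense(); F.append(s['wrist_force']); Z.append(s['ee_pos'])
print('F',np.mean(F,0),np.std(F,0),'p',np.mean(Z,0),s['tcp_rot'][0][2],s['tcp_rot'][1][2],s['clock'])
E
python3 -m inch '[[[0,-0.03,0.3],[0,0,0],0.8],[[0,0,0.6],[0,0,0],0.8],[[0,0,0.6],[0,0,0],0.8],[[0,0,0.5],[0,0,0],0.8],[[0,0,0.2],[0,0,0],0.8],[[0,0,0],[0,0,0],0.8],[[0,0,0],[0,0,0],0.8]]'
python3 f.py
python3 -m inch '[[[0,0,0.15],[0,0,0],0.8],[[0,0,0.1],[0,0,0],0.8],[[0,0,0],[0,0,0],0.8]]'
python3 f.py
```

```text
clock: 16.65
ee_pos: [0.565, 0.0686, 0.1233]
tcp_rot: [[0.999, -0.036, 0.004], [-0.036, -0.999, 0.001], [0.004, -0.001, -1.0]]
wrist_force: [0.4, -1.3, -1.5]
width: 0.0295
gripper_force: 59.3
F [-0.1726 -0.1433 -0.9577] [0.5573 0.3342 0.5617] p [0.5649 0.0686 0.1232] 0.003701391368155078 0.0004063250963833615 17.05
clock: 17.35
ee_pos: [0.5644, 0.0685, 0.1159]
tcp_rot: [[0.999, -0.036, 0.002], [-0.036, -0.999, 0.0], [0.002, -0.0, -1.0]]
wrist_force: [-1.1, 0.6, -1.2]
width: 0.0294
gripper_force: 59.3
F [ 0.1546  0.0488 -1.1806] [0.4404 0.5524 0.5536] p [0.5647 0.0685 0.1165] 0.003506900811602788 0.0003679635621929747 17.75
```

```bash
python3 -m inch '[[[-0.08,-0.01,0.1],[0,0,0],0.8],[[0,0,0],[0,0,0],0.8],[[0,0,0],[0,0,0],0.8]]'
python3 f.py
python3 -m inch '[[[0,0,0.1],[0,0,0],0.8],[[0,0,0],[0,0,0],0.8],[[0,0,0],[0,0,0],0.8]]'
python3 f.py
python3 - <<'E'
from h import *
c=capture('side'); q=(350,236); save('v8',cv2.convertScaleAbs(cv2.resize(c['color'][195:265,310:390],(800,560)[::1] if 0 else (640,560),interpolation=2),alpha=1.8))
E
```

```text
clock: 18.05
ee_pos: [0.5626, 0.0689, 0.1139]
tcp_rot: [[0.999, -0.036, 0.003], [-0.036, -0.999, 0.0], [0.003, -0.0, -1.0]]
wrist_force: [0.0, 0.6, -0.5]
width: 0.0296
gripper_force: 59.3
F [ 0.1779 -0.1416 -0.9722] [0.3522 0.4846 0.3783] p [0.5627 0.0689 0.114 ] 0.0033476744971463568 0.0003606822437773427 18.45
clock: 18.75
ee_pos: [0.5626, 0.0689, 0.1114]
tcp_rot: [[0.999, -0.036, 0.003], [-0.036, -0.999, 0.0], [0.003, -0.0, -1.0]]
wrist_force: [-0.3, 0.0, -1.5]
width: 0.0296
gripper_force: 59.3
F [ 0.0693 -0.2946 -1.1092] [0.3949 0.5794 0.7507] p [0.5627 0.0689 0.1115] 0.0033470699302527826 0.00037009384098600647 19.15
```

View pics/v8.png

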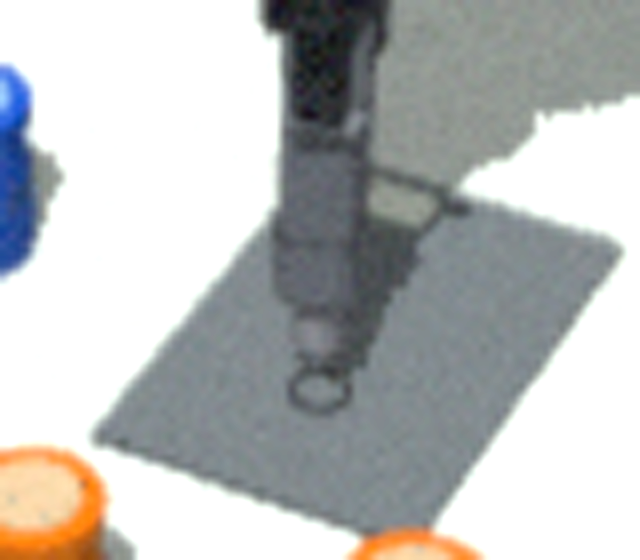

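The tip is just behind and above the ring centre at crop (320,390), sleeve centred at x≈322. It is well aligned and still a few mm up, so I descend in small steps.

```bash
python3 -m inch '[[[0,0,0.08],[0,0,0],0.8],[[0,0,0],[0,0,0],0.8]]' >/dev/null
python3 f.py
python3 -m inch '[[[0,0,0.08],[0,0,0],0.8],[[0,0,0],[0,0,0],0.8]]'>/dev/null
python3 f.py
python3 -m inch '[[[0,0,0.08],[0,0,0],0.8],[[0,0,0],[0,0,0],0.8]]'>/dev/null
python3 f.py
```

```text
F [-0.2164  0.017  -0.8345] [0.4087 0.4192 0.5317] p [0.5627 0.0689 0.1095] 0.0034554004598065556 0.00037927802372938525 19.8
F [-0.2694 -0.0312 -0.9058] [0.618  0.4171 0.3367] p [0.5627 0.0689 0.1075] 0.003453459088181866 0.00038414595511921816 20.4
F [-0.0963 -0.2188 -0.7895] [0.5264 0.3986 0.4108] p [0.5627 0.0689 0.1055] 0.0034276970519452987 0.00038561445130987874 21.0
```

```bash
python3 -m inch '[[[0,0,0.04],[0,0,0],0.8],[[0,0,0],[0,0,0],0.8]]' >/dev/null
python3 f.py
python3 -m inch '[[[0,0,0.04],[0,0,0],0.8],[[0,0,0],[0,0,0],0.8]]'>/dev/null
python3 f.py
```

```text
F [-0.0914 -0.1086 -0.95  ] [0.7805 0.6566 0.2091] p [0.5627 0.0689 0.1045] 0.0034029368089668714 0.00037647059247097506 21.6
F [ 0.1956  0.0681 -1.1988] [0.3653 0.3305 0.3525] p [0.5627 0.0689 0.1035] 0.003492107929680039 0.0003793576803106815 22.2
```

```bash
python3 -m inch '[[[0,0,0.04],[0,0,0],0.8],[[0,0,0],[0,0,0],0.8]]' >/dev/null
python3 f.py
python3 -m inch '[[[0,0,0.04],[0,0,0],0.8],[[0,0,0],[0,0,0],0.8]]'>/dev/null
python3 f.py
python3 -m inch '[[[0,0,0.04],[0,0,0],0.8],[[0,0,0],[0,0,0],0.8]]'>/dev/null
python3 f.py
```

```text
F [ 0.1584 -0.1777 -1.6091] [0.6062 0.5372 0.2271] p [0.5627 0.0689 0.1025] 0.003454167543768306 0.0003628320882740976 22.8
F [-0.0112 -0.0954 -0.8965] [0.4    0.2388 0.5308] p [0.5627 0.0689 0.1015] 0.0034425734405650844 0.0003867693966006177 23.4
F [-0.2511  0.0978 -0.2083] [0.352  0.6566 0.4054] p [0.5628 0.0689 0.1006] 0.0035526125461276662 0.0004013861611258876 24.0
```

```bash
python3 -m inch '[[[0,0,0.04],[0,0,0],0.8],[[0,0,0],[0,0,0],0.8]]' >/dev/null
python3 f.py
python3 -m inch '[[[0,0,0.04],[0,0,0],0.8],[[0,0,0],[0,0,0],0.8]]'>/dev/null
python3 f.py
```

```text
F [0.1584 0.1821 0.9331] [0.4649 0.4289 0.5776] p [0.5628 0.0689 0.0996] 0.003476173553958746 0.0003666740241037698 24.6
F [ 0.398  -0.0041  1.5332] [0.4741 0.3781 0.4523] p [0.5628 0.0689 0.0985] 0.0034648112812604706 0.0003798213188242685 25.2
```

```bash
python3 -m inch '[[[0,0,0.04],[0,0,0],0.8],[[0,0,0],[0,0,0],0.8]]' >/dev/null
python3 f.py
python3 -m inch '[[[0,0,0.04],[0,0,0],0.8],[[0,0,0],[0,0,0],0.8]]'>/dev/null
python3 f.py
python3 f.py
python3 - <<'E'
from h import *
c=capture('side');w=capture('wrist'); save('v9',cv2.convertScaleAbs(np.hstack([cv2.resize(c['color'][205:265,315:385],(490,420),interpolation=2),cv2.resize(w['color'][60:320,220:412],(310,420),interpolation=2)]),alpha=1.8))
E
```

```text
F [0.3793 0.4527 2.0789] [0.6214 0.3881 0.5332] p [0.5628 0.0689 0.0975] 0.003488590648447307 0.0003723022378785633 25.8
F [0.4658 0.1753 3.0257] [0.5024 0.5842 0.3371] p [0.5628 0.0689 0.0965] 0.0034920477584546613 0.0003795782031399024 26.4
F [0.4933 0.4246 3.0211] [0.487  0.2706 0.5603] p [0.5628 0.0689 0.0965] 0.003426997522202104 0.0003921139534931735 26.8
```

View pics/v9.png

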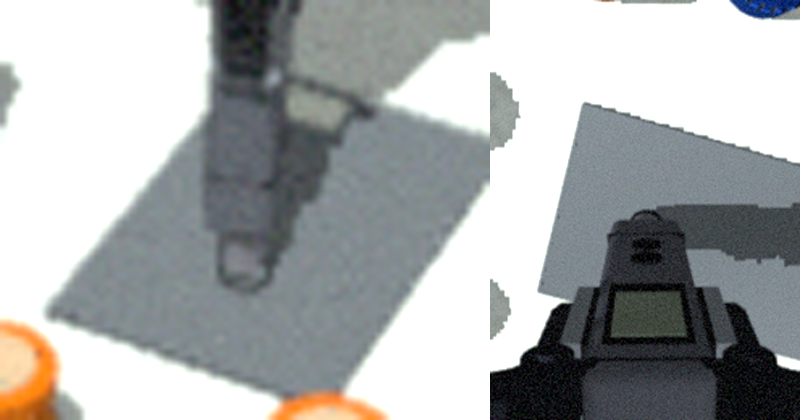

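The tip stands centred in the ring: sleeve and ring are both at crop x≈244, with the ring's front rim visible around it. The force rise is 4.0 N, which is half-way, and the TCP is about 4 mm below first contact.

```bash
python3 -c "
from cell import close_job; print(close_job())"
```

```text
the job is handed in; nothing more can be done
None
```

The job is handed in: the loupe stands upright on the bench beside the panel, and the gauge is held upright in the middle of the ring, its tip pushed in about 4 mm at about 4 N.

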